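# Set the crank pulley to its timing line

### The job

Turn the steel pulley disc on the timing fixture until the index mark on its rim lines up with the long line in the middle of the graduated tab, gently pushing it round by its upright studs with a fingertip, without lifting it off its spindle. Leave it there at rest with the hand clear, and leave the loose parts around it where they stand.

Things in the scene. Friction and masses are not known exactly. Their poses are not given: they have to be found in the camera images.
- fixture: Grey base plate (230 x 200 x 18 mm, fixed to the bench) under the disc; it carries the spindle and the graduated tab outside the disc's rim. Origin: bench level, on the spindle axis; x points from the spindle to the tab's long line, z up
- disc (a joint): Rotation of the disc about the vertical spindle, rad, growing counter-clockwise seen from above; 0 or 2 pi when the index mark is exactly at the long line. Starts between 0.6 and 5.7, can be turned either way and past these values, stays where it is left (friction about 0.15 N m, so 3 to 5 N at a stud)
- disc_center (a point): Centre of the flat upper face of the steel disc, on the spindle axis, 68 mm above the bench. The disc has 160 mm diameter, is 18 mm thick, about 1 kg; it is only held down by its weight. In its middle stands a washer (52 mm diameter, 3 mm high) with a bolt head (26 mm diameter, up to 12 mm above the face)
- index_mark (a point): Outer end of the index mark at the rim of the disc's upper face, 80 mm from the axis. The mark is the single black radial line on the disc, 22 mm by 3.5 mm
- target_line (a point): Where the index mark's outer end must come: 80 mm from the axis, in line with the long line, level with the disc's face. The tab is a flat aluminium arc 84 to 120 mm from the axis, 32 degrees to each side, level with the disc's face. Black lines start at its inner edge every 8 degrees: the middle one is long (34 x 3.5 mm), three short ones (13 mm) on each side
- stud0 (a point): Centre of the top of a plain round upright steel stud on the disc, 16 mm diameter, 38 mm tall above the disc's face (top 106 mm above the bench), with a foot washer 26 mm in diameter and 3 mm high, 50 mm from the axis, 60 degrees counter-clockwise of the index mark
- stud1 (a point): Top of a second, equal stud, 50 mm from the axis, opposite the index mark (180 degrees from it)
- stud2 (a point): Top of a third, equal stud, 50 mm from the axis, 60 degrees clockwise of the index mark
- valve: Loose bystander: steel engine valve standing on its head (38 mm diameter), thin stem up to 95 mm; origin at the centre of its underside
- socket: Loose bystander: aluminium-coloured socket, 28 mm diameter, 45 mm tall; origin at the centre of its underside
- bearing: Loose bystander: steel bearing ring lying flat, 52 mm outside, 25 mm bore, 15 mm high; origin at the centre of its underside
- filter: Loose bystander: white canister, 66 mm diameter, 85 mm tall; origin at the centre of its underside

How it is judged:
By the outcome, as a careful person would: the job done as asked, in the order asked, and still so for the second after the job is handed in, with the robot touching nothing.
It also fails if it takes over 48 s, if anything falls off the work surface, if the arm or the gripper's body presses on something with over 40 N, if the wrist force passes 120 N, or if a joint passes its speed limit or range.

### The arm

A 7-joint arm with a two-finger parallel gripper is mounted at the origin on the work surface. World frame = base frame: x ahead of the robot, y to its left, z up, the work surface at z = 0. Lengths are in m, angles in rad, forces in N, time in s.
With the tool pointing down it reaches from about 0.425 to 0.925 m from the base axis. Payload 6.8 kg.
Tool frame: the origin (TCP) lies at the very end of the fingers, on their centre line; the grasp point (between the pads) lies bot.hold_point_z behind it (bot.hold_point_z is the distance from the TCP to the grasp point, in m); x points along the fingers, z is the direction in which the jaws open and shut, and the axes are right-handed (so a half turn about x gives the same grasp; the last joint's range is limited). The gripper opens to 85 mm and grips with 20 to 120 N. Pads are 22 mm wide; open, the fingers measure 114 mm over their backs; the gripper's body (76 mm by 85 mm) begins 54 mm behind the grasp point. The pads swing forward as they close: fully open they stand 13 mm farther back than shut.
Start: joints at [1.156, 0.477, 0.022, 1.555, -0.011, 1.109, -0.083], TCP at [0.204, -0.643, 0.231] pointing down, gripper open.
Joint ranges: [-2.96, 2.96], [-0.34, 2.1], [-1.41, 1.46], [0.24, 2.44], [-1.37, 4.51], [0.17, 1.92], [-2.96, 2.96]. Speed limits (rad/s): [2.39, 2.39, 3.14, 3.14, 3.14, 3.14, 3.14].

### API

Orientations are given as a unit quaternion [w, x, y, z].
In Python, from station import bot gives the robot as it stands.
- The arm moves only by the tool drive_tool, never from a script. Its arguments are lists of equal length, an entry for each row: "slide": the shift along the world's x, y, z in mm, a list of three; "turn": the turn, a rotation vector about the world's x, y, z in rad, a list of three; "gripper": the opening, from 0 (shut) to 1 (fully open). A call has 1 to 10 rows; each row is the pose to reach, as a shift and turn from the pose measured when the call began; what a row does not reach only later rows make up. A row lasts 1/10 s, in which the tool goes at most 50 mm and 8.59 degrees, less where a joint would pass 70% of its speed; a pose out of reach is approached as far as the arm can. A call with a gripper value outside its range is refused whole. The fingers move at their own pace and stop on an object; "squeeze" is the grip in N (left out, the last holds). Time passes only in rows, so rows that repeat a pose let the fingers close. It gives the time, the measured TCP pose, the force and the opening at its end, in the units of the state.
- bot.get_obs(): the state, without advancing time (a new reading comes with each control period).
- bot.read_camera(name): name is "side" or "top" or "wrist"; returns a dict with "color" (400x640x3 uint8, red, green, blue), "fovy" (degrees; the focal length in pixels is half the picture's height over the tangent of half this angle, whatever the lens; pixels are square), "cx", "cy" (the principal point, pixels), "R" (3x3) and "t" (3): a world point X has camera coordinates R X + t. Camera axes: x right, y down, z forward; pixel columns grow to the right and rows downward; lengths in m; the calibration is good to about 2 mm. A picture is of the moment at which its call begins. There is no depth.
- bot.hand_in(): hands the job in, once; it reports no verdict.
The state is a dict: "t": time; "q": joint angles; "joint_vel": joint speeds; "joint_torque": joint torques, N m; "eef_pos": TCP position; "tool_rot": TCP orientation; "contact_force": force on the tool from outside, world axes, zero at the start; "torque": the same for the moment, N m; "gripper_width": opening from 0.0 (shut) to 1.0 (fully open).
Only numpy, scipy, OpenCV 4.12 (cv2) and the standard library are available. Lean on these libraries where they do the work, as an engineer would, in place of code of your own. Each camera call takes 0.05 s, during which the arm holds its last target.

## Working session

There is one attempt and no reset: what is moved stays moved. The work goes in short steps, Python scripts to look and compute and a tool call to move; the robot and the scene stay as the last step left them, time stands still between calls to the robot, and variables do not carry over. Pictures are saved under pics/ and viewed, and the job is handed in when it is done.

Besides the shell and the picture viewer there is one more tool, called after ">>>" by a JSON object that holds its "api" and its "payload". drive_tool: Moves the arm, as the interface text tells. Its arguments: {"type":"object","properties":{"slide":{"type":"array"},"turn":{"type":"array"},"gripper":{"type":"array"},"squeeze":{"type":"number"}},"required":["slide","turn","gripper"]}

```bash
ls; mkdir -p pics
python3 - <<'E'
from station import bot
import cv2,numpy as np
o=bot.get_obs();print(o)
print(bot.hold_point_z)
for n in ("side","top","wrist"):
    c=bot.read_camera(n);cv2.imwrite(f"pics/{n}0.png",c["color"][:,:,::-1]);print(n,c["fovy"],c["cx"],c["cy"],c["R"],c["t"],{k for k in c})
E
```

```text
pics
{'t': 0.0, 'q': array([ 1.15589788,  0.47782788,  0.02233093,  1.5564875 , -0.01151141,
        1.10932529, -0.08310658]), 'joint_vel': array([-0.00055825,  0.00014398,  0.00066435,  0.00138258, -0.00080268,
        0.00012036, -0.00079587]), 'joint_torque': array([ 2.85784099e-04, -5.96443713e+01,  1.60831511e+00, -2.81195247e+01,
        1.25041135e-02,  9.41281964e-03, -3.91506092e-05]), 'eef_pos': array([ 0.20365894, -0.64289027,  0.23029172]), 'tool_rot': array([ 0.56995753,  0.41808732,  0.57110491, -0.41736145]), 'contact_force': array([-0.51240519,  0.34956357, -0.43895991]), 'torque': array([-0.00081253,  0.00154138, -0.00813123]), 'gripper_width': 1.0017509371730928}
0.0187
side 57.88546274648695 321.1714246827234 193.85115553957954 [[ 0.97180015 -0.23577507 -0.003819  ]
 [-0.13551125 -0.54513956 -0.82732072]
 [ 0.19297972  0.80450791 -0.56171688]] [-0.56487284  0.19398876  0.56837919] {'cx', 'color', 'fovy', 'R', 't', 'cy'}
top 44.97121143179878 331.70753084630053 193.71280468579744 [[ 0.01620746 -0.99984715  0.00655716]
 [-0.99217091 -0.01689453 -0.12373952]
 [ 0.12383138 -0.00450032 -0.99229307]] [0.04981962 0.58339661 1.21158749] {'cx', 'color', 'fovy', 'R', 't', 'cy'}
wrist 66.65427578348883 324.0594129245091 202.92292753498532 [[ 0.30137655 -0.95350147 -0.00266907]
 [-0.91344115 -0.28951518  0.28601787]
 [-0.27349119 -0.08376104 -0.95822057]] [-0.67194394 -0.03779815  0.37833407] {'cx', 'color', 'fovy', 'R', 't', 'cy'}
```

View pics/top0.png

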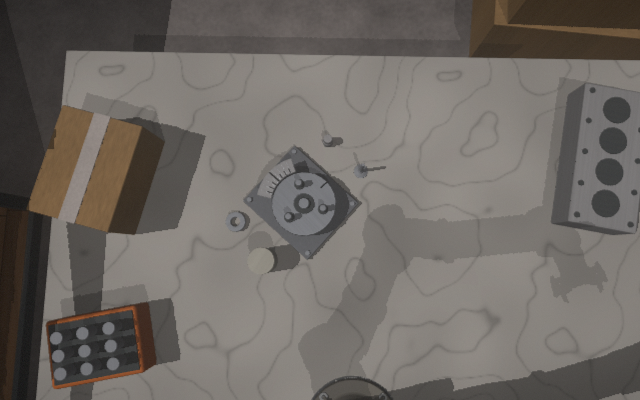

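View pics/side0.png

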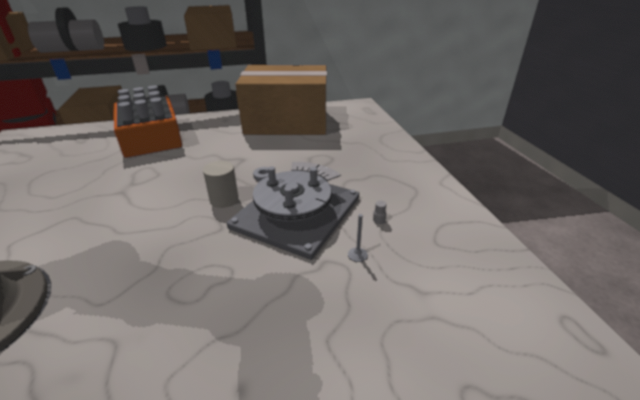

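View pics/wrist0.png

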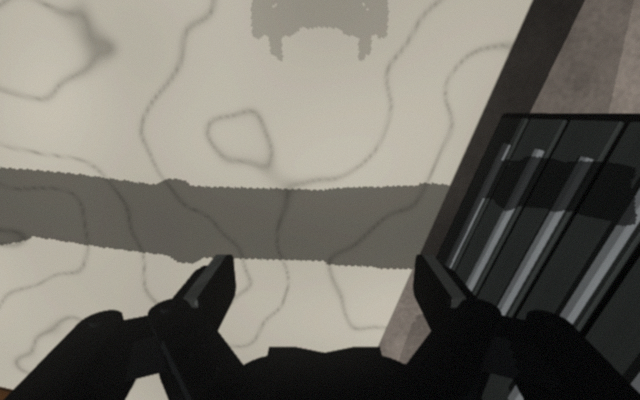

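```bash
cat > h.py <<'E'
import numpy as np,cv2
from station import bot
def cam(n): 
    c=bot.read_camera(n); c["f"]=200/np.tan(np.radians(c["fovy"]/2)); return c
def proj(c,X):
    p=np.atleast_2d(X)@np.array(c["R"]).T+c["t"]; return p[:,:2]/p[:,2:]*c["f"]+[c["cx"],c["cy"]]
def back(c,u,v,z):
    R=np.array(c["R"]);o=-R.T@c["t"];d=R.T@np.array([(u-c["cx"])/c["f"],(v-c["cy"])/c["f"],1]);return o+d*(z-o[2])/d[2]
def crop(c,x0,y0,x1,y1,s,name):
    im=cv2.resize(c["color"][y0:y1,x0:x1,::-1],None,fx=s,fy=s,interpolation=cv2.INTER_CUBIC);cv2.imwrite(name,im)
E
python3 - <<'E'
from h import *
c=cam("top");crop(c,220,125,400,275,4,"pics/t1.png")
c=cam("side");crop(c,195,145,405,275,3.8,"pics/s1.png")
E
```

```text
(no output)
```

View pics/t1.png

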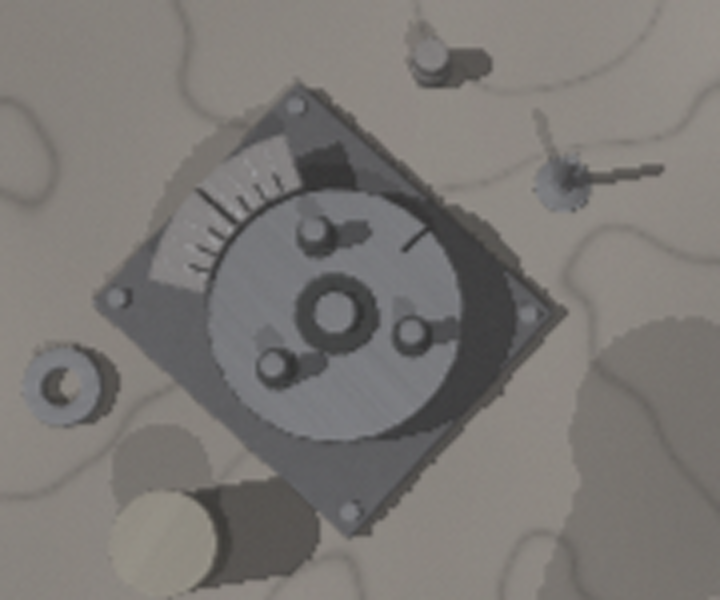

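View pics/s1.png

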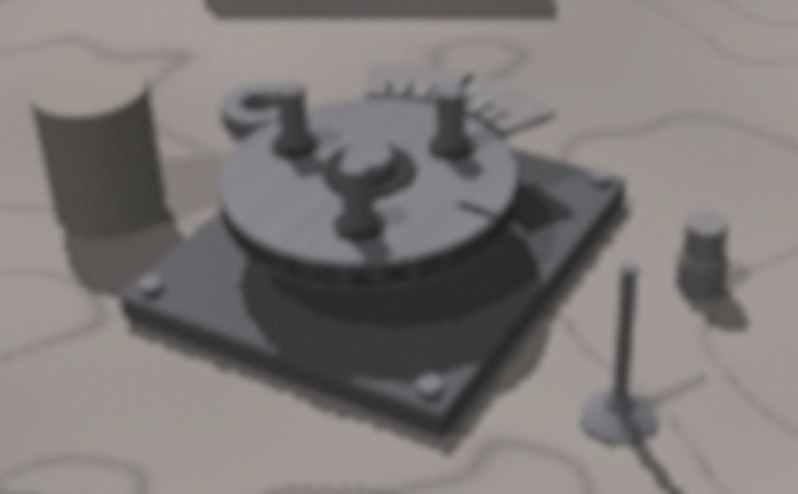

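```bash
cat >> h.py <<'E'
def pt(c,u,v,z,x0=220,y0=125,s=4): return back(c,(u+.5)/s-.5+x0,(v+.5)/s-.5+y0,z)
E
python3 - <<'E'
from h import *
c=cam("top")
P=lambda *a:pt(c,*a)
# disc outline
pts=[P(u,v,.068)[:2] for u,v in [(207,315),(463,318),(337,440),(333,190),(245,225),(247,405),(428,405),(430,226)]]
A=np.array([[2*p[0],2*p[1],1] for p in pts]);b=[p@p for p in pts];s=np.linalg.lstsq(A,b,rcond=None)[0];C=s[:2];print("C",C,"r",np.sqrt(s[2]+C@C))
print("bolt",P(334,312,.08))
def pol(n,u,v,z):
    p=P(u,v,z);d=p[:2]-C;print(n,p.round(4),"r",np.hypot(*d).round(4),"ang",np.degrees(np.arctan2(d[1],d[0])).round(1))
pol("mark out",429,228,.068);pol("mark in",403,250,.068)
pol("line in",235,223,.068);pol("line out",200,190,.068)
pol("stud",318,230,.106);pol("stud",412,328,.106);pol("stud",276,362,.106)
pol("valve",565,185,0);pol("socket",433,52,.045);pol("bear",62,383,.015);pol("filt",163,540,.085)
E
```

```text
C [0.5537822  0.12956595] r 0.08006779025212761
bolt [0.55349246 0.13032928 0.08      ]
mark out [0.609  0.0723 0.068 ] r 0.0795 ang -46.0
mark in [0.5947 0.0885 0.068 ] r 0.058 ang -45.1
line in [0.6101 0.1947 0.068 ] r 0.0861 ang 49.1
line out [0.6308 0.2174 0.068 ] r 0.1169 ang 48.8
stud [0.6009 0.1399 0.106 ] r 0.0483 ang 12.3
stud [0.5418 0.0814 0.106 ] r 0.0497 ang -104.0
stud [0.5197 0.1633 0.106 ] r 0.0479 ang 135.3
valve [ 0.6499 -0.0177  0.    ] r 0.1758 ang -56.9
socket [0.7282 0.0719 0.045 ] r 0.1837 ang -18.3
bear [0.5109 0.3098 0.015 ] r 0.1853 ang 103.4
filt [0.4116 0.2309 0.085 ] r 0.1746 ang 144.5
```

>>> {"api": "drive_tool", "payload": {"slide": [[246,343,10],[246,343,10],[246,343,10],[246,343,10],[246,343,10],[246,343,10],[246,343,10],[246,343,10],[246,343,10],[330,500,10]], "turn": [[0,0,0.1],[0,0,0.2],[0,0,0.3],[0,0,0.4],[0,0,0.478],[0,0,0.478],[0,0,0.478],[0,0,0.478],[0,0,0.478],[0,0,0.478]], "gripper": [0,0,0,0,0,0,0,0,0,0]}}

```text
t: 1.3
eef_pos: [0.473, -0.2579, 0.2411]
tool_rot: [0.653, 0.272, 0.653, -0.273]
contact_force: [0.5, -0.9, -0.3]
gripper_width: -0.0
```

>>> {"api": "drive_tool", "payload": {"slide": [[90,240,0],[90,240,0],[90,240,0],[90,240,0],[90,240,0],[69,446,0],[69,446,0],[69,446,0],[69,446,0],[69,446,0]], "turn": [[0,0,0],[0,0,0],[0,0,0],[0,0,0],[0,0,0],[0,0,0],[0,0,0],[0,0,0],[0,0,0],[0,0,0]], "gripper": [0,0,0,0,0,0,0,0,0,0]}}

```text
t: 2.3
eef_pos: [0.54, 0.1956, 0.2417]
tool_rot: [0.653, 0.27, 0.654, -0.269]
contact_force: [0.1, -0.3, -0.1]
gripper_width: 0.0
```

Run:
```python
from h import *
c=cam("wrist");cv2.imwrite("pics/w1.png",c["color"][:,:,::-1]);print(c["R"],c["t"]);o=bot.get_obs();print(o["eef_pos"],o["q"],o["t"])
```

```text
[[ 0.70955831 -0.70464052 -0.00295641]
 [-0.67497622 -0.68087968  0.28427093]
 [-0.20232177 -0.19971129 -0.95873943]] [-0.24235169  0.45814862  0.53597255]
[0.54036297 0.1944587  0.24149897] [-0.0580896   0.3455842  -0.49590874  1.7633668   0.1821429   1.07840329
 -1.39774767] 2.35
```

View pics/w1.png

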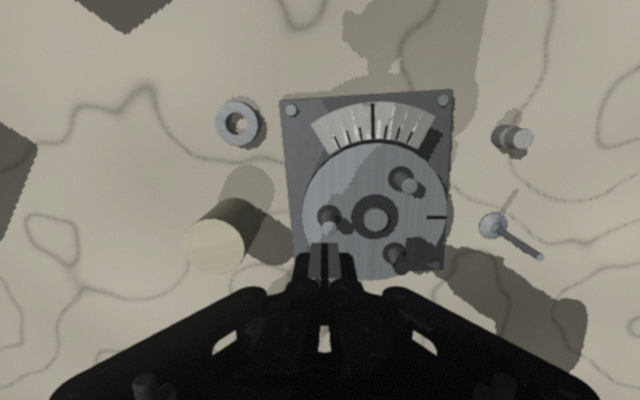

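Run:
```python
from h import *
c=cam("wrist");crop(c,285,85,465,285,3,"pics/w2.png")
im=c["color"].copy()
C=np.array([.5538,.1296])
def pc(r,a,z): return np.array([C[0]+r*np.cos(np.radians(a)),C[1]+r*np.sin(np.radians(a)),z])
for n,X in dict(center=pc(0,0,.080),mark=pc(.08,-45.3,.068),line=pc(.084,49,.068),lineo=pc(.118,49,.068),s0=pc(.05,14.7,.106),s1=pc(.05,134.7,.106),s2=pc(.05,-105.3,.106),fing=[.5417,.1883,.082],tcp=bot.get_obs()["eef_pos"]).items():
    print(n,proj(c,np.array(X)).round(1))
```

```text
center [[378.9 220.2]]
mark [[450.2 217. ]]
line [[375.6 138.3]]
lineo [[374.9 103.1]]
s0 [[413.2 186.1]]
s1 [[332.1 228.8]]
s2 [[405.4 269.3]]
fing [[331.8 190.2]]
tcp [[334.5 263. ]]
```

View pics/w2.png

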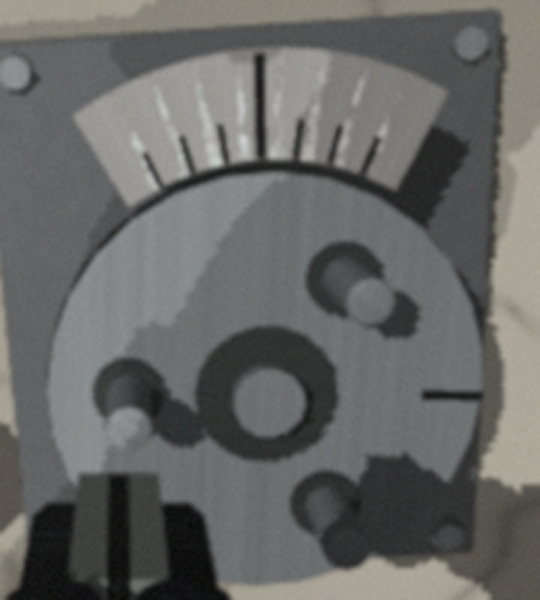

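>>> {"api": "drive_tool", "payload": {"slide": [[1,-6,-40],[1,-6,-80],[1,-6,-115],[1,-6,-135],[1,-6,-148],[1,-6,-156],[1,-6,-156]], "turn": [[0,0,0],[0,0,0],[0,0,0],[0,0,0],[0,0,0],[0,0,0],[0,0,0]], "gripper": [0,0,0,0,0,0,0]}}

```text
t: 3.1
eef_pos: [0.5424, 0.1837, 0.0848]
tool_rot: [0.653, 0.27, 0.653, -0.272]
contact_force: [0.2, -0.2, 0.5]
gripper_width: 0.0
```

Run:
```python
from h import *
c=cam("wrist");cv2.imwrite("pics/w3.png",c["color"][:,:,::-1])
c=cam("side");crop(c,195,95,405,275,3.6,"pics/s3.png");o=bot.get_obs();print(o["eef_pos"],o["tool_rot"],o["q"],o["t"],o["contact_force"])
```

```text
[0.54304751 0.18469287 0.08615268] [ 0.65349762  0.27075717  0.65292658 -0.27077351] [-0.10135505  0.52735826 -0.43407378  1.89774776  0.30627499  0.78106502
 -1.48907129] 3.2 [0.13216812 0.40468935 0.61806189]
```

View pics/w3.png

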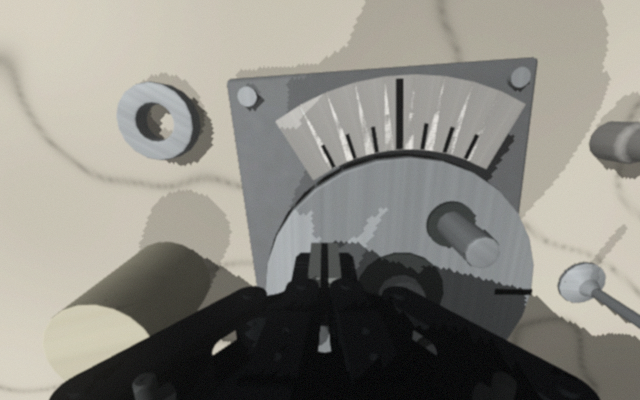

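View pics/s3.png

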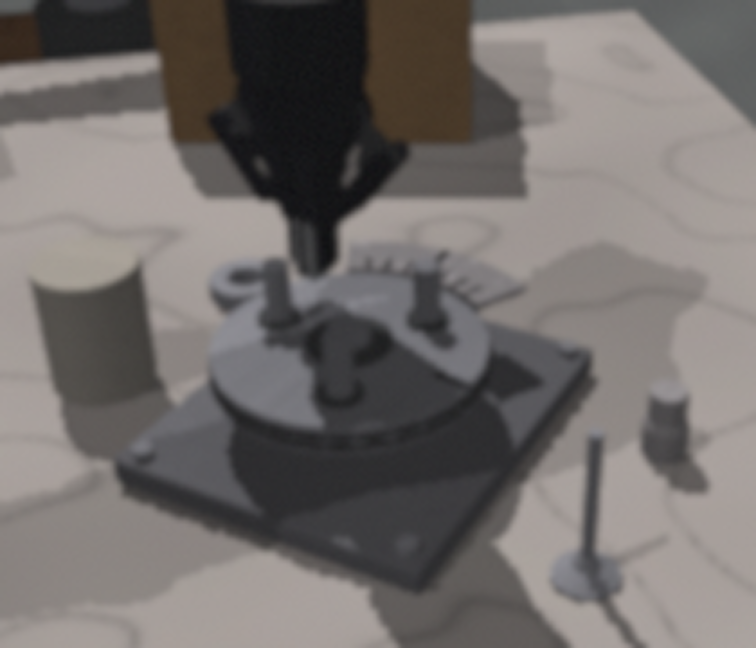

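```bash
cat > plan.py <<'E'
import sys;from h import *
C=np.array([.5538,.1296]);p=bot.get_obs()["eef_pos"];d=(p[:2]-C)*1000
print(np.hypot(*d),np.degrees(np.arctan2(d[1],d[0])),(86-p[2]*1000))
for a in eval(sys.argv[1]):
    r=np.radians(a);q=np.array([[np.cos(r),-np.sin(r)],[np.sin(r),np.cos(r)]])@d-d;print(a,q.round(1),r.round(3))
E
python3 plan.py "range(5,51,5)"
```

```text
56.13234311468689 101.0436085106509 -0.15267633456655005
5 [-4.8 -1.1] 0.087
10 [-9.4 -2.7] 0.175
15 [-13.9  -4.7] 0.262
20 [-18.2  -7. ] 0.349
25 [-22.3  -9.7] 0.436
30 [-26.1 -12.8] 0.524
35 [-29.7 -16.1] 0.611
40 [-32.9 -19.8] 0.698
45 [-35.8 -23.7] 0.785
50 [-38.4 -27.9] 0.873
```

>>> {"api": "drive_tool", "payload": {"slide": [[-4.8,-1.1,0],[-9.4,-2.7,0],[-13.9,-4.7,0],[-18.2,-7,0],[-22.3,-9.7,0],[-26.1,-12.8,0],[-29.7,-16.1,0],[-32.9,-19.8,0],[-35.8,-23.7,0],[-38.4,-27.9,0]], "turn": [[0,0,0.087],[0,0,0.175],[0,0,0.262],[0,0,0.349],[0,0,0.436],[0,0,0.524],[0,0,0.611],[0,0,0.698],[0,0,0.785],[0,0,0.873]], "gripper": [0,0,0,0,0,0,0,0,0,0]}}

```text
t: 4.2
eef_pos: [0.506, 0.1584, 0.0879]
tool_rot: [0.708, -0.031, 0.705, 0.033]
contact_force: [1.4, 2.5, -1.1]
gripper_width: -0.004
```

```bash
python3 - <<'E'
from h import *
c=cam("wrist");cv2.imwrite("pics/w4.png",c["color"][:,:,::-1])
o=bot.get_obs();print(o["eef_pos"],o["tool_rot"],o["q"],o["t"],o["contact_force"])
E
python3 plan.py "range(4,41,4)"
```

```text
[0.50541899 0.15719688 0.08758568] [ 0.70759261 -0.03304141  0.70502587  0.03405128] [ 0.10342572  0.51152905 -0.65722224  1.99184039  0.44076199  0.77755752
 -0.71702066] 4.25 [-0.56670322  0.06375997 -0.05179025]
55.69838376790789 150.2992520464075 -1.5856790100375804
4 [-1.8 -3.4] 0.07
8 [-3.4 -7. ] 0.14
12 [ -4.7 -10.7] 0.209
16 [ -5.7 -14.4] 0.279
20 [ -6.5 -18.2] 0.349
24 [ -7.  -22.1] 0.419
28 [ -7.3 -25.9] 0.489
32 [ -7.3 -29.8] 0.559
36 [ -7.  -33.7] 0.628
40 [ -6.4 -37.6] 0.698
```

View pics/w4.png

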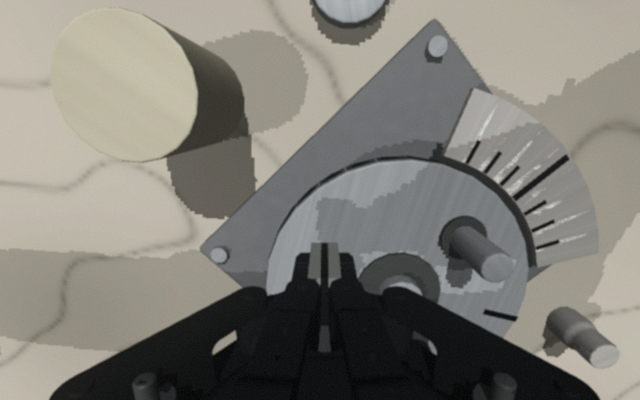

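>>> {"api": "drive_tool", "payload": {"slide": [[-1.8,-3.4,-1],[-3.4,-7,-1.5],[-4.7,-10.7,-1.5],[-5.7,-14.4,-1.5],[-6.5,-18.2,-1.5],[-7,-22.1,-1.5],[-7.3,-25.9,-1.5],[-7.3,-29.8,-1.5],[-7,-33.7,-1.5],[-6.4,-37.6,-1.5]], "turn": [[0,0,0.07],[0,0,0.14],[0,0,0.209],[0,0,0.279],[0,0,0.349],[0,0,0.419],[0,0,0.489],[0,0,0.559],[0,0,0.628],[0,0,0.698]], "gripper": [0,0,0,0,0,0,0,0,0,0]}}

```text
t: 5.25
eef_pos: [0.4997, 0.1207, 0.0874]
tool_rot: [0.654, -0.273, 0.65, 0.275]
contact_force: [-1.3, 2.9, 1.4]
gripper_width: -0.003
```

```bash
python3 - <<'E'
from h import *
c=cam("wrist");cv2.imwrite("pics/w5.png",c["color"][:,:,::-1])
c=cam("top");crop(c,220,125,400,275,4,"pics/t5.png")
o=bot.get_obs();print(o["eef_pos"],o["tool_rot"],o["q"],o["t"],o["contact_force"])
E
python3 plan.py "range(2,21,2)"
```

```text
[0.49974287 0.11957529 0.08695179] [ 0.65401873 -0.27178217  0.6509045   0.27334462] [ 0.30012875  0.5430695  -0.82433311  2.02005965  0.54987906  0.80727173
 -0.05422817] 5.35 [-0.26709116  1.91488061  0.56001274]
54.97879716679184 -169.49404466058667 -0.9517853267696381
2 [ 0.4 -1.9] 0.035
4 [ 0.8 -3.7] 0.07
6 [ 1.3 -5.6] 0.105
8 [ 1.9 -7.4] 0.14
10 [ 2.6 -9.2] 0.175
12 [  3.3 -11. ] 0.209
14 [  4.  -12.8] 0.244
16 [  4.9 -14.5] 0.279
18 [  5.7 -16.2] 0.314
20 [  6.7 -17.9] 0.349
```

View pics/w5.png

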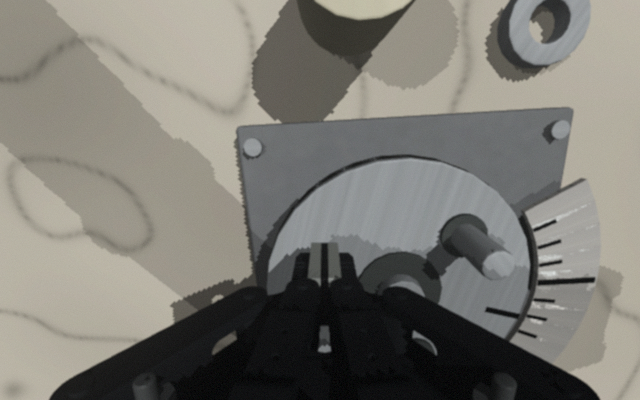

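View pics/t5.png

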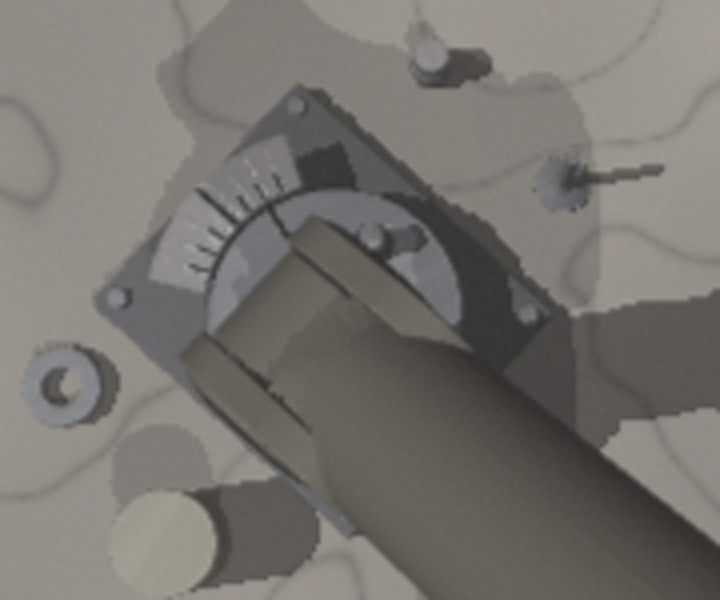

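Run:
```python
from h import *
c=cam("wrist");crop(c,420,200,620,360,4,"pics/w6.png");np.set_printoptions(suppress=True)
C=np.array([.5538,.1296])
c2=cam("top")
for u,v in [(272,206),(283,222)]:
    d=pt(c2,u,v,.068)[:2]-C;print(np.hypot(*d),np.degrees(np.arctan2(d[1],d[0])))
```

```text
0.07960351870542777 31.92297204944732
0.06722670024871277 31.25328148687032
```

View pics/w6.png

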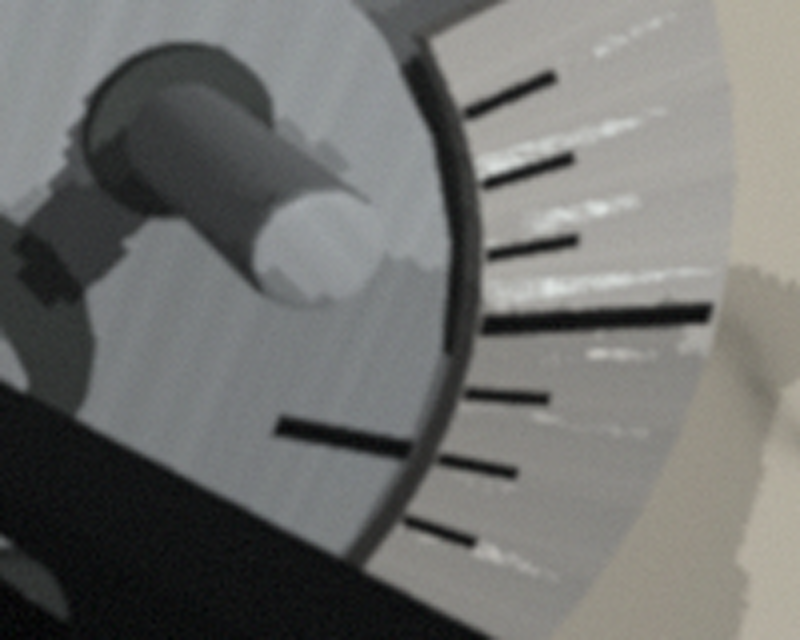

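>>> {"api": "drive_tool", "payload": {"slide": [[0.4,-1.9,-1],[0.8,-3.7,-1],[1.3,-5.6,-1],[1.9,-7.4,-1],[2.6,-9.2,-1],[3.3,-11,-1],[3.3,-11,-1]], "turn": [[0,0,0.035],[0,0,0.07],[0,0,0.105],[0,0,0.14],[0,0,0.175],[0,0,0.209],[0,0,0.209]], "gripper": [0,0,0,0,0,0,0]}}

```text
t: 6.15
eef_pos: [0.5028, 0.1087, 0.0859]
tool_rot: [0.622, -0.337, 0.62, 0.339]
contact_force: [-2.0, 1.5, 1.9]
gripper_width: -0.006
```

```bash
python3 - <<'E'
from h import *
c=cam("wrist");crop(c,420,160,620,320,4,"pics/w7.png")
o=bot.get_obs();print(o["eef_pos"],o["t"],o["contact_force"])
E
python3 plan.py "np.arange(.5,6,.5)"
```

```text
[0.50277031 0.10875124 0.08584598] 6.2 [-1.89877028  1.58685123  1.39928419]
55.12440244083572 -157.776971345734 0.15401911154840775
0.5 [ 0.2 -0.4] 0.009
1.0 [ 0.4 -0.9] 0.017
1.5 [ 0.6 -1.3] 0.026
2.0 [ 0.8 -1.8] 0.035
2.5 [ 1.  -2.2] 0.044
3.0 [ 1.2 -2.6] 0.052
3.5 [ 1.4 -3.1] 0.061
4.0 [ 1.6 -3.5] 0.07
4.5 [ 1.8 -3.9] 0.079
5.0 [ 2.  -4.4] 0.087
5.5 [ 2.2 -4.8] 0.096
```

View pics/w7.png

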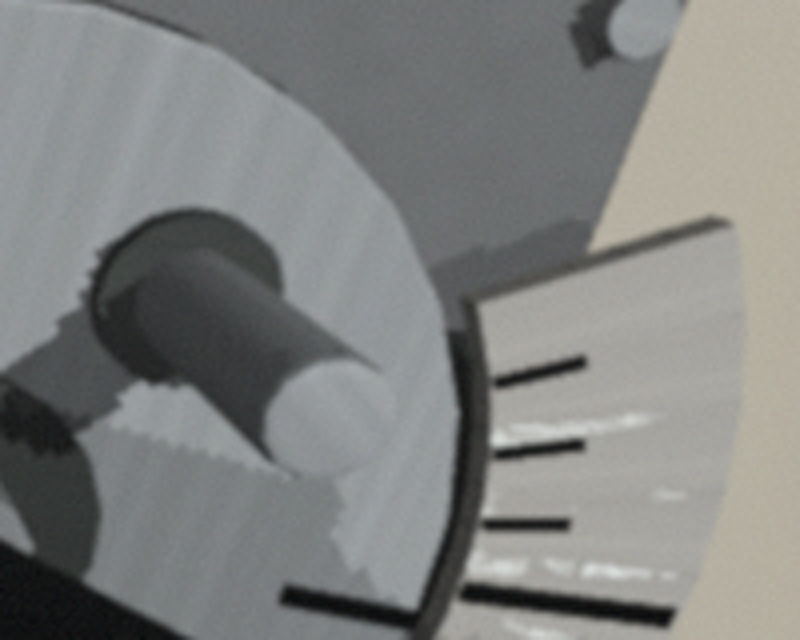

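```bash
cat > hom.py <<'E'
from h import *
def mark(ticks,long_out,marks):
    # ticks: list (deg, inner uv, outer uv)
    w=[];im=[]
    for a,i,o in ticks:
        r=np.radians(a)
        for R,p in ((84,i),(97 if a else 118,o)):
            w.append((R*np.cos(r),R*np.sin(r)));im.append(p)
    H,_=cv2.findHomography(np.array(im,float),np.array(w,float))
    q=cv2.perspectiveTransform(np.array(im,float)[None],H)[0];print("res mm",np.abs(q-w).max())
    m=cv2.perspectiveTransform(np.array(marks,float)[None],H)[0];print(m,np.degrees(np.arctan2(m[:,1],m[:,0])),np.hypot(*m.T))
    d=m[-1]-m[0];print("dir",np.degrees(np.arctan2(d[1],d[0])))
E
python3 - <<'E'
from hom import *
mark([(0,(461,592),(672,617)),(8,(482,523),(570,524)),(16,(494,455),(584,445)),(24,(496,383),(586,361))],None,[(282,594),(413,620)])
E
```

```text
res mm 0.1945426858440591
[[57.61722228 -3.99939558]
 [78.51772857 -5.79170167]] [-3.97071416 -4.2186673 ] [57.7558609  78.73104539]
dir -4.901362392924783
```

>>> {"api": "drive_tool", "payload": {"slide": [[0.4,-0.9,0],[0.8,-1.8,0],[1.2,-2.6,0],[1.4,-3.1,0],[1.4,-3.1,0]], "turn": [[0,0,0.017],[0,0,0.035],[0,0,0.052],[0,0,0.061],[0,0,0.061]], "gripper": [0,0,0,0,0]}}

```text
t: 6.7
eef_pos: [0.5043, 0.1056, 0.0859]
tool_rot: [0.612, -0.356, 0.609, 0.358]
contact_force: [-1.6, 1.0, 0.6]
gripper_width: -0.001
```

```bash
python3 - <<'E'
from h import *
c=cam("wrist");crop(c,420,160,620,320,4,"pics/w8.png")
o=bot.get_obs();print(o["eef_pos"],o["t"],o["contact_force"])
E
python3 plan.py "np.arange(.5,3,.5)"
```

```text
[0.50430921 0.10560778 0.08588882] 6.75 [-1.6403672   2.42334437  1.72505285]
54.99968087322713 -154.1367457470694 0.11118492139735281
0.5 [ 0.2 -0.4] 0.009
1.0 [ 0.4 -0.9] 0.017
1.5 [ 0.6 -1.3] 0.026
2.0 [ 0.9 -1.7] 0.035
2.5 [ 1.1 -2.1] 0.044
```

View pics/w8.png

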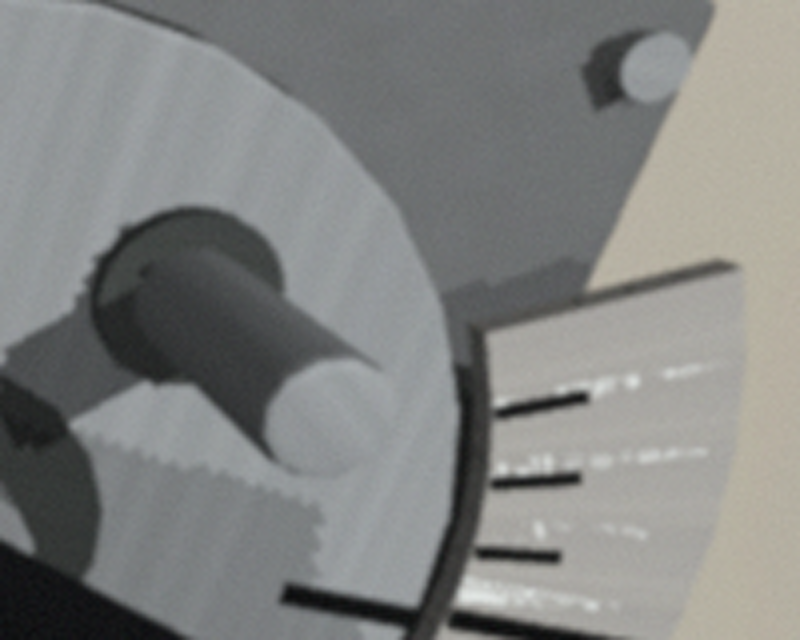

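Run:
```python
from h import *
c=cam("wrist");crop(c,470,240,600,340,6,"pics/w9.png")
```

```text
(no output)
```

View pics/w9.png

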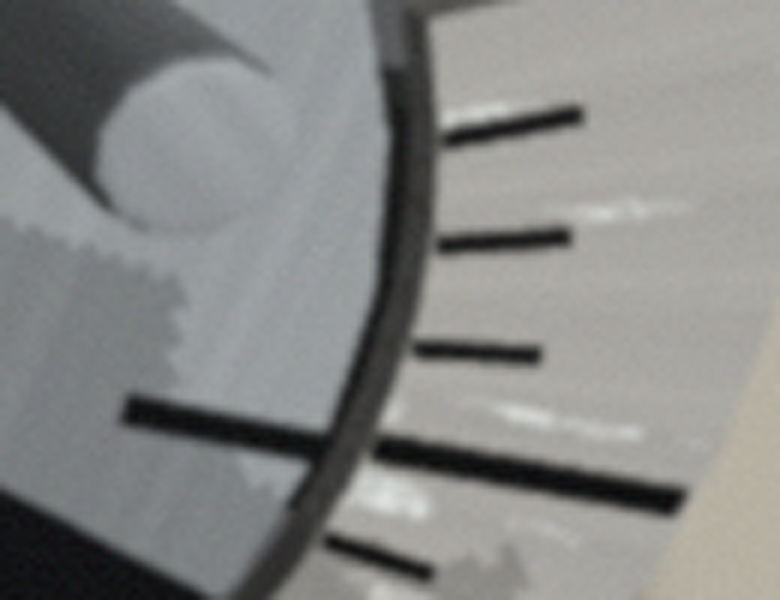

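Run:
```python
from hom import *
mark([(0,(373,447),(685,503)),(8,(414,348),(541,356)),(16,(437,245),(571,237)),(24,(441,140),(582,114)),(-8,(325,540),(433,575))],None,[(124,408),(318,448)])
```

```text
res mm 0.21562893227600455
[[57.61012624 -0.65675166]
 [78.38054163 -1.23667518]] [-0.65313983 -0.9039283 ] [57.61386958 78.39029705]
dir -1.5993199633232038
```

>>> {"api": "drive_tool", "payload": {"slide": [[0.1,-0.3,0],[0.3,-0.7,0],[0.3,-0.7,0]], "turn": [[0,0,0.007],[0,0,0.013],[0,0,0.013]], "gripper": [0,0,0]}}

```text
t: 7.1
eef_pos: [0.5046, 0.1049, 0.0859]
tool_rot: [0.61, -0.36, 0.607, 0.362]
contact_force: [-1.7, 2.1, 1.2]
gripper_width: 0.003
```

Run:
```python
from h import *
c=cam("wrist");crop(c,470,240,600,340,6,"pics/w10.png")
o=bot.get_obs();print(o["eef_pos"],o["t"],o["contact_force"])
```

```text
[0.5046401  0.10489413 0.08585143] 7.15 [-1.85118797  2.43211761  0.24490787]
```

View pics/w10.png

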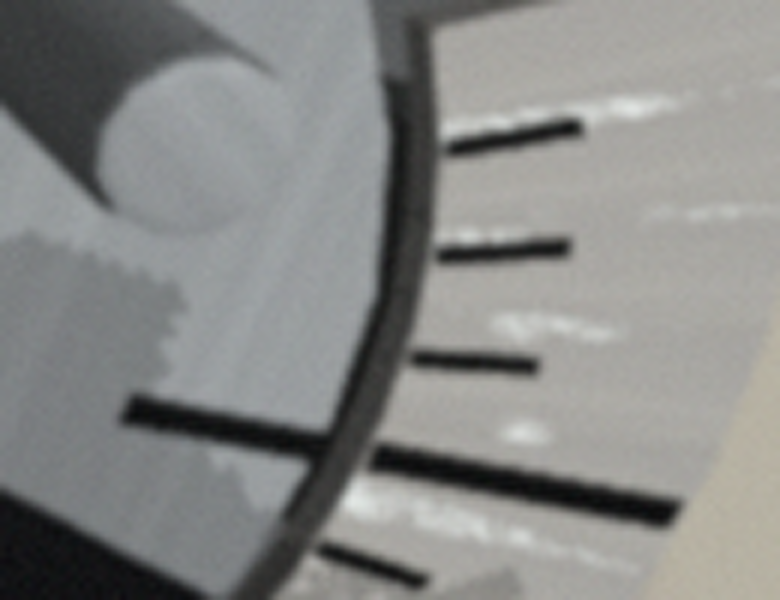

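>>> {"api": "drive_tool", "payload": {"slide": [[-3,2.6,0],[-9,8,0],[-9,8,0],[-9,8,40],[-9,8,90],[-9,8,140],[-9,8,160],[0,-40,165],[0,-90,165],[0,-140,165]], "turn": [[0,0,0],[0,0,0],[0,0,0],[0,0,0],[0,0,0],[0,0,0],[0,0,0],[0,0,0],[0,0,0],[0,0,0]], "gripper": [0,0,0,0,0,0,0,0,0,0]}}

```text
t: 8.15
eef_pos: [0.5047, -0.0368, 0.2514]
tool_rot: [0.61, -0.361, 0.607, 0.361]
contact_force: [0.3, 0.3, -0.1]
gripper_width: 0.003
```

>>> {"api": "drive_tool", "payload": {"slide": [[0,-50,0],[0,-100,0],[0,-150,0],[0,-150,0],[0,-150,0]], "turn": [[0,0,0],[0,0,0],[0,0,0],[0,0,0],[0,0,0]], "gripper": [0,0,0,0,0]}}

```text
t: 8.65
eef_pos: [0.5041, -0.1885, 0.251]
tool_rot: [0.61, -0.359, 0.607, 0.36]
contact_force: [-0.1, 0.9, 0.6]
gripper_width: 0.0
```

Run:
```python
from h import *
c=cam("top");crop(c,220,125,400,275,4,"pics/t11.png")
c=cam("wrist");cv2.imwrite("pics/w11.png",c["color"][:,:,::-1])
o=bot.get_obs();print(o["eef_pos"],o["t"],o["contact_force"])
```

```text
[ 0.50465438 -0.18547795  0.25142535] 8.75 [0.98545273 0.47610477 0.03657367]
```

View pics/t11.png

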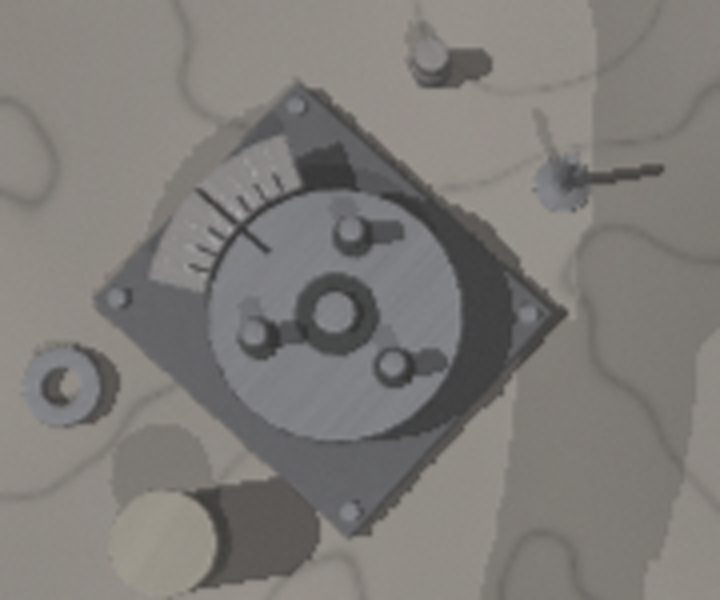

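View pics/w11.png

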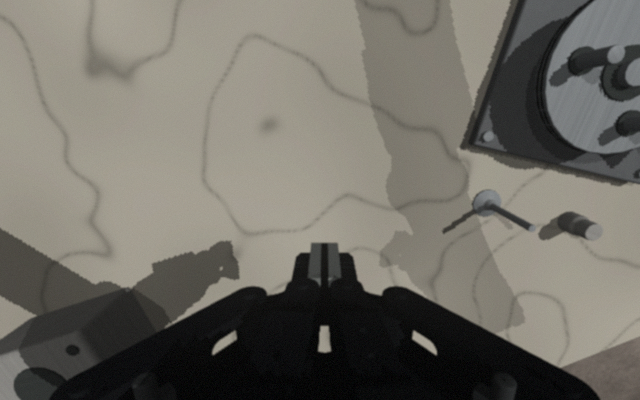

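Run:
```python
from hom import *
mark([(0,(372,455),(680,514)),(8,(411,357),(538,367)),(16,(437,256),(570,247)),(24,(445,150),(581,126)),(-8,(318,548),(428,582))],None,[(124,408),(318,449)])
c=cam("top");C=np.array([.5538,.1296])
L=[pt(c,u,v,.068)[:2] for u,v in [(200,190),(234,223),(243,229),(269,251)]]
for p in L: print(np.hypot(*(p-C)),np.degrees(np.arctan2(*(p-C)[::-1])))
crop(c,255,155,300,195,16,"pics/t12.png")
```

```text
res mm 0.1485760952813422
[[ 5.72859947e+01  3.27703643e-02]
 [ 7.83365902e+01 -4.32597440e-01]] [ 0.03277596 -0.31640075] [57.28600407 78.33778465]
dir -1.2664377440522407
0.11681472120213658 48.75707421609581
0.0865538483024678 49.42197631293354
0.07974355459915526 48.7523824043619
0.05810164226510314 48.02001727509983
```

View pics/t12.png

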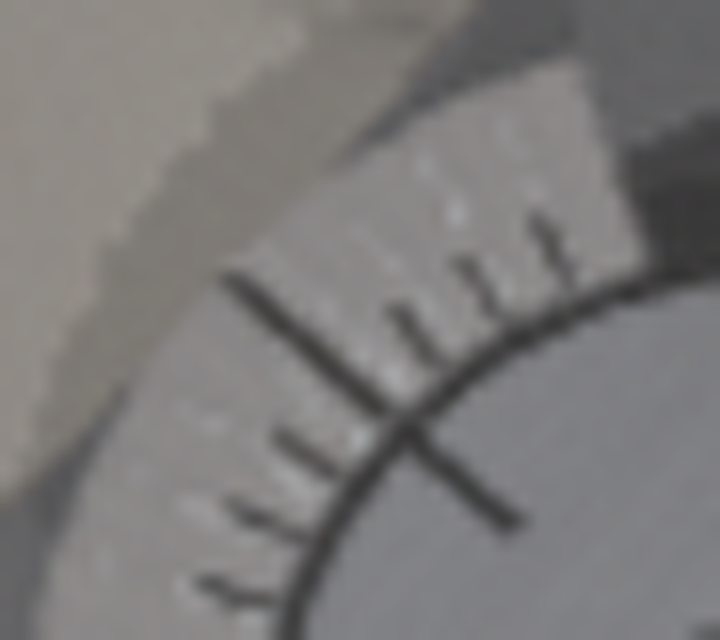

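```bash
python3 -c "
from station import bot
print(bot.get_obs()['t'],abs(bot.get_obs()['joint_vel']).max());print(bot.hand_in())"
```

```text
8.8 0.006751823657204709
the job is handed in; nothing more can be done
None
```

I turned the disc about 94° counter-clockwise by pushing stud1 with the closed fingertips. Then I backed the fingers off, lifted clear and handed in at 8.8 s.

- **Alignment:** measured against the tab's own lines in the wrist camera, the mark was about 0.1–0.3° short of the long line. That was taken just before the hand was withdrawn.
- **After withdrawing:** the top camera shows the mark and the long line in one line, to within its coarser reading error of about 0.5–1°.
- **Forces and bystanders:** the readings between moves showed about 3–4 N at the wrist while pushing. By eye in the top view, the disc sits on its spindle and the valve, socket, bearing and filter are where they started.
- **Disagreement:** the wrist camera was about 3 mm off from the top camera and the arm's own position. For the final turn I therefore measured the mark against the tab lines, which that offset does not affect.

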